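Set the water dispenser up four clicks and start it

ROBOT

A 6-joint arm with a two-finger parallel gripper is mounted at the origin on the work surface. World frame = base frame: x ahead of the robot, y to its left, z up, the work surface at z = 0. Lengths are in mm, angles in rad, forces in N, time in s.
With the tool pointing down it reaches from about 300 to 775 mm from the base axis. Payload 14.6 kg.
Tool frame: the origin (TCP) lies midway between the tips of the shut fingers; the grasp point (between the pads) lies 19 mm behind it; x points along the fingers, y is the direction in which the jaws open and shut, and the axes are right-handed (so a half turn about x gives the same grasp; the last joint's range is limited). The gripper opens to 85 mm and grips with 20 to 120 N. Pads are 22 mm wide; open, the fingers measure 114 mm over their backs; the gripper's body (76 mm by 85 mm) begins 54 mm behind the grasp point. The pads swing forward as they close: fully open they stand 13 mm farther back than shut.
Start: joints at [1.188, 0.3, 1.521, -0, 1.321, -0.067], TCP at [170.815, 522.792, 231.281] pointing down, gripper open.
Joint ranges: [-3.03, 3.03], [-0.79, 2.21], [0.23, 2.52], [-1.04, 4.18], [0, 3.07], [-2.55, 2.55]. Speed limits (rad/s): [2.22, 2.22, 2.57, 3.14, 3.14, 3.14].

INTERFACE

Orientations are given as a 3x3 rotation matrix whose columns are the frame's x, y, z axes.
In Python, from rig import arm gives the robot as it stands. Calls block until the motion is done:
- arm.move_to(position, orientation): joint-space move of the TCP to a pose.
- arm.line_to(position, rot=None, feed=150, f_stop=None): straight line of the TCP; rot=None keeps the orientation; feed is the mean speed in mm/s. With f_stop (N) it stops when the force on the tool has changed by that much, and returns True; else False.
- arm.movej(angles): joint-space move.
- arm.command_gripper(opening, newtons=None): opening from 0.0 (shut) to 1.0 (fully open); newtons is the grip in N (None keeps the last); returns when the fingers have stopped.
- arm.pause(seconds).
- arm.ik(position, orientation): joint angles nearest the present ones, or None.
- arm.read_state(): the state.
- arm.capture(name): name is "scene" or "top" or "wrist"; returns (picture, depth): 420x560x3 uint8, red, green, blue; 420x560 float32, mm along the optical axis (not along the pixel's ray), 0 where there is no reading.
- arm.camera_info(name): a dict with "mtx" (3x3 intrinsics, pixels), "rvec" (rotation vector, rad) and "tvec" (3), from world to camera coordinates, as OpenCV has them. Camera axes: x right, y down, z forward; pixel columns grow to the right and rows downward; lengths in mm; the calibration is good to about 2 mm. A picture is of the moment at which its call begins: read the wrist's pose just before it. camera_info takes no time and is no camera call; for the wrist camera it gives the pose at the moment of the call.
A pose or a line that the arm cannot do raises arm.Unreachable and nothing moves.
- arm.hand_in(): hands the job in, once; it reports no verdict.
Trained networks look in the newest picture that a camera, given by its name, has taken for a name from the list of things; names that differ only in an ending like _2 or _b are one class to them, and where a whole thing is asked for, a point or a joint stands for the part that bears it (a point fixed in the world has none). Each returns a list of dicts, best first, with "score" (0 to 1); they miss things now and then, are a little off and sometimes report something else, mostly with a low value. They report only what shows in the picture. A call takes as long as a camera call.
- arm.regions_of(thing, camera): "pixels" (420x560 bool, what is visible of it) and "rect" ([left, top, right, bottom] as shares, 0 to 1, of the picture: columns of its width, rows of its height, round what is visible of it).
- arm.tip_of(thing, camera): "centre" ([column, row] as shares, 0 to 1, of the picture: columns of its width, rows of its height: a listed point, or the origin of a listed thing).
The state is a dict: "time_s": time; "joint_positions": joint angles; "qd": joint speeds; "tau": joint torques, N m; "position": TCP position; "tool_rot": TCP orientation; "force": force on the tool from outside, world axes, zero at the start; "wrist_torque": the same for the moment, N m; "width": opening from 0.0 (shut) to 1.0 (fully open).
Only numpy, scipy, OpenCV 4.12 (cv2) and the standard library are available. Lean on these libraries where they do the work, as an engineer would, in place of code of your own. Each camera call takes 0.05 s, during which the arm holds its last target.

TASK

Raise the amount on the water dispenser's console: with a fingertip, gently push the dial's raised tab round clockwise (seen from above) by exactly four clicks from where it stands, without gripping or pinching it. Only then press the large round start key fully down and let it come up again. Leave the small stop key and all the loose things on and around the console alone.

Things in the scene. Friction and masses are not known exactly. Their poses are not given: they have to be found in the camera images.
- console: fixed white dispensing console with a pale grey deck, 270 (x) x 460 (y) x 40 tall, flat on top; origin: centre of its underside on the bench, z up, -x its near side. Deck 40 above origin. Dial on its left (+y) half, both keys on its right half. A thin steel water spout, 166 tall, rises just beyond its right end on the far side, 250 to 300 to the right of the centre and 80 beyond it.
- dial (a joint): dial angle in rad: 0 at the start, grows clockwise seen from above. 12 click-stops a turn: one click = 0.524 rad (30 degrees), four clicks = 2.094. Between stops it resists (rising to about 5 N at the tab a quarter of the way to the next stop), past the half-way point it snaps ahead of the finger by itself to the next stop and stays there. End stops at -3.14 and 4.19.
- dial_axis (a point): point on the dial's vertical axis at the upper face of its metal disc (disc 100 across, this face 64 above the bench). The point's x axis points from the axis toward the tab, y is 90 degrees counter-clockwise of it from above, z up. A central boss 30 across stands 4 above the disc. The disc sits on a fixed grey ring, 120 across, whose top is 10 below the disc's upper face, with 12 dark ticks at the click-stops.
- dial_tab (a point): centre of the black tab that stands on the disc: 12 thick (tangentially), radially from 20 to 48 from the axis (centre at 34), its top 22 above the disc's upper face, with a white line along its top; this point is 11 above the disc's upper face. The way round the axis is free of loose things to at least 80 from the axis. The point turns with the dial and has the axes of dial_axis. Clockwise pushing is done on the tab's counter-clockwise (+y) side.
- start (a joint): travel of the start key in m: 0 up, 0.006 fully down (5 N); springs back up. It counts as pressed beyond 0.005.
- start_top (a point): centre of the top face of the large round start key, white, 38 across, in a grey housing on the console's right half; pressed straight down
- stop (a joint): travel of the stop key in m: 0 up, 0.005 fully down; not to be pressed
- stop_top (a point): centre of the top face of the small round stop key, white, 20 across, in a grey housing beside the start key; either may be the nearer one
- beaker: glass beaker, 72 across, 90 tall, standing under the water spout on the drip plate at the console's right (-y) end; origin: centre of its underside; not to be moved
- cap: grey bottle cap, 48 across, 24 tall, lying on the far left corner of the deck; origin: centre of its underside; not to be moved
- stirbar: white stirring bar, 40 x 9 x 9, lying on the near edge of the deck; origin: centre of its underside; not to be moved
- stopper: dark rubber stopper, 34 across, 28 tall, on the far edge of the deck; origin: centre of its underside; not to be moved
- reagent: closed clear glass bottle, 72 across, 150 tall, on the bench left of the console; origin: centre of its underside; not to be moved
- jar: closed jar, 60 across, 75 tall, on the bench left of the console; origin: centre of its underside; not to be moved
- spatula: slim steel laboratory spatula, 185 long, 14 wide, 5 thick, lying on the bench right of the console; origin on the underside near its middle; not to be moved

How it is judged (in metres and radians):
On the way, in this order (a step that is already met when the one before it is completed fails the run):
1. the dial stands four clicks clockwise of its start (value of joint dial between 1.9944 and 2.1944 rad), for 0.2 s.
2. the start key is pressed fully down (value of joint start above 0.005 m), for 0.05 s.
At the end, for the whole second after the job is handed in: the dial rests four clicks (2.09 rad, within 0.1 rad) clockwise of its start, both keys are up, and every loose thing is within 20 mm of where it began (all of step 1 and velocity of joint dial between -0.05 and 0.05 rad/s and value of joint each of start, stop below 0.0015 m and distance of each of beaker, cap, stirbar, stopper, reagent, jar, spatula from where it was at the start of the episode below 0.02 m); the robot touches nothing.
It fails at once if the start key is pressed half-way while the dial is not at four clicks (value of joint start above 0.003 m and not (value of joint dial between 1.9944 and 2.1944 rad)).
It fails at once if the small stop key is pressed (value of joint stop above 0.0025 m).
It fails at once if the dial is pinched or forced: the fingers bear on it with more than 20 N (contact force between the fingers and dial above 20 N).
It fails at once if a loose thing is lifted or shifted by more than 20 mm (not (distance of beaker from where it was at the start of the episode below 0.02 m) or not (distance of cap from where it was at the start of the episode below 0.02 m) or not (distance of stirbar from where it was at the start of the episode below 0.02 m) or not (distance of stopper from where it was at the start of the episode below 0.02 m) or not (distance of reagent from where it was at the start of the episode below 0.02 m) or not (distance of jar from where it was at the start of the episode below 0.02 m) or not (distance of spatula from where it was at the start of the episode below 0.02 m)).
It also fails if it takes over 58 s, if anything falls off the work surface, if the arm or the gripper's body presses on something with over 40 N, if the wrist force passes 120 N, or if a joint passes its speed limit or range.

## Working session

There is one attempt and no reset: what is moved stays moved. The work goes in short steps, each a Python script; the robot and the scene stay as the last script left them, time stands still between calls to the robot, and variables do not carry over. Pictures are saved under pics/ and viewed, and the job is handed in when it is done.

```bash
mkdir -p pics; ls
cat > h.py <<'E'
import numpy as np, cv2
from rig import arm
def save(name,fn):
    p,d=arm.capture(name); cv2.imwrite('pics/'+fn,cv2.cvtColor(p,cv2.COLOR_RGB2BGR)); return p,d
def cam(name):
    c=arm.camera_info(name); K=np.array(c['mtx'],float);R=cv2.Rodrigues(np.array(c['rvec'],float))[0];t=np.array(c['tvec'],float).ravel();return K,R,t
def ray(name,u,v):
    K,R,t=cam(name); d=R.T@np.linalg.inv(K)@np.array([u,v,1.]); return -R.T@t,d
def onz(name,u,v,z):
    o,d=ray(name,u,v); return o+d*(z-o[2])/d[2]
def bydepth(name,u,v,dep):
    o,d=ray(name,u,v); return o+d*dep
E
python3 - <<'E'
from h import *
for c in ['scene','top','wrist']:
    p,d=save(c,c+'0.png')
    print(c,arm.read_state()['time_s'],ray(c,280,210))
    for t in ['dial_axis','dial_tab','start_top','stop_top','console']:
        for r in arm.tip_of(t,c)[:2]:
            u,v=r['centre'][0]*560,r['centre'][1]*420
            dd=d[int(min(v,419)),int(min(u,559))]
            print(t,round(r['score'],2),round(u,1),round(v,1),bydepth(c,u,v,dd).round(1))
E
```

```text
pics
scene 0.05 (array([856.07921362, 466.84148426, 789.85709984]), array([-0.30336569, -0.50405414, -0.80864697]))
dial_axis 0.74 323.7 254.9 [562.7 165.5  66.5]
dial_tab 0.9 309.7 246.3 [583.9 140.4  83.6]
dial_tab 0.4 296.7 186.0 [510.8 -29.9  61.8]
start_top 0.75 294.1 186.2 [515.8 -33.7  60.1]
start_top 0.44 325.7 257.2 [562.1 172.3  66.5]
stop_top 0.63 268.4 206.1 [600.1 -12.   59.2]
console 0.61 304.3 242.0 [571.5 104.5  39.5]
top 0.35 (array([ 406.07849954,   26.93329479, 1290.40816024]), array([ 0.13511286, -0.00616105, -0.99084024]))
dial_axis 0.89 217.6 213.6 [560.4 165.6  68.6]
dial_tab 0.6 231.5 205.3 [578.3 132.1  87.5]
start_top 0.63 296.3 235.4 [514.7 -20.7  56.8]
stop_top 0.45 295.0 199.4 [599.7 -15.7  62.6]
console 0.8 254.4 214.9 [563.2  80.4  39.2]
wrist 0.65 (array([ 92.73462305, 547.39890978, 373.94235276]), array([ 0.30597619, -0.09137967, -0.94768183]))
```

View pics/scene0.png

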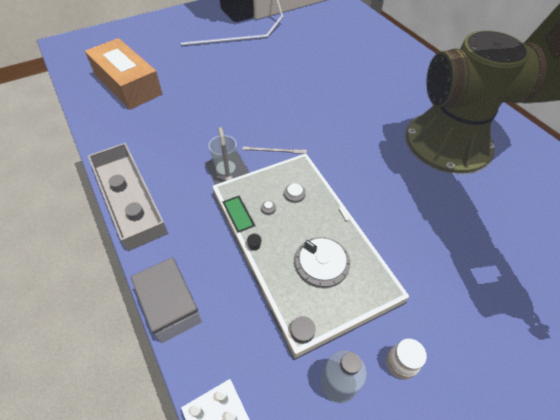

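View pics/top0.png

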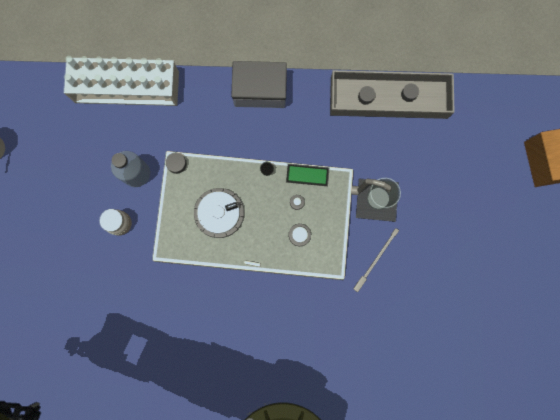

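View pics/wrist0.png

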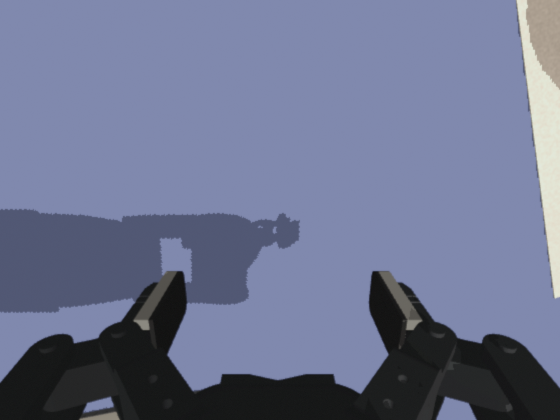

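Dial at about px (217,213) in the top view, tab pointing to about (233,206). Start is the near key at (300,235) and stop the far one at (297,202). Next, a closer look with the wrist camera.

Run:
```python
from h import *
s=arm.read_state(); print(s['tool_rot'])
arm.command_gripper(0.0,20)
R=np.array([[0,0,1],[0,1,0],[-1,0,0.]])
R0=np.array(s['tool_rot']); R[:,1]*=np.sign(R0[1,1]); R[:,2]=np.cross(R[:,0],R[:,1])
p=s['position']; arm.line_to([p[0],p[1],330])
print(R)
arm.move_to([500,120,300],R)
p,d=save('wrist','wrist1.png'); print(ray('wrist',280,210))
for t in ['dial_axis','dial_tab','start_top','stop_top']:
    for r in arm.tip_of(t,'wrist')[:2]:
        u,v=r['centre'][0]*560,r['centre'][1]*420
        dd=d[int(min(v,419)),int(min(u,559))]
        print(t,round(r['score'],2),round(u,1),round(v,1),bydepth('wrist',u,v,dd).round(1))
s=arm.read_state();print(s['time_s'],s['position'],s['joint_positions'])
```

```text
[[ 1.34054520e-05  3.10620385e-01  9.50534048e-01]
 [ 5.43078320e-05  9.50534046e-01 -3.10620385e-01]
 [-9.99999998e-01  5.57854501e-05 -4.12678114e-06]]
[[ 0.  0.  1.]
 [ 0.  1. -0.]
 [-1.  0.  0.]]
(array([417.75823758, 119.9523675 , 442.66786373]), array([ 0.31914699,  0.00829134, -0.94770722]))
dial_axis 0.73 28.3 134.0 [ 458.4 -212.1    5.8]
dial_axis 0.69 312.1 224.5 [562.5 163.3  69.4]
dial_tab 0.95 287.9 236.4 [574.2 132.8  79.9]
start_top 0.74 156.7 191.3 [521.7 -28.3  62.6]
start_top 0.68 384.8 293.1 [664.6 266.4  64.3]
stop_top 0.48 169.8 247.1 [597.4 -20.7  61.4]
4.6083 [499.91663821 120.39417519 300.01114479] [ 1.65079531e-01  1.74166778e-01  1.51661626e+00  2.36970064e-05
  1.45077119e+00 -1.40634551e+00]
```

```bash
sleep 1
```

```text
(no output)
```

View pics/wrist1.png

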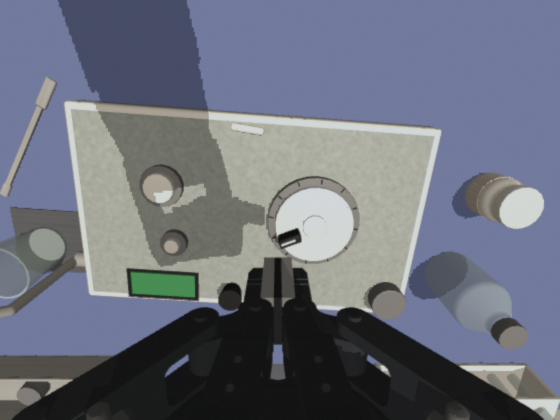

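Dial disc around px (314,224), tab at (288,238), start key at (160,187), stop key at (173,241). I'll refine the geometry with circle fits.

Run:
```python
from h import *
img=cv2.imread('pics/wrist1.png'); 
crop=img[150:300,220:400]; cv2.imwrite('pics/crop1.png',cv2.resize(crop,None,fx=4,fy=4,interpolation=cv2.INTER_CUBIC))
g=img.min(2)
def fit(mask,z,cam='wrist'):
    m=max(cv2.findContours(mask,cv2.RETR_EXTERNAL,cv2.CHAIN_APPROX_NONE)[0],key=cv2.contourArea)
    h=cv2.convexHull(m)[:,0,:].astype(float)
    P=np.array([onz(cam,u+.0,v+.0,z)[:2] for u,v in h])
    c,r=cv2.minEnclosingCircle(P.astype(np.float32)); 
    from scipy.optimize import least_squares
    s=least_squares(lambda q:np.hypot(P[:,0]-q[0],P[:,1]-q[1])-q[2],[*c,r],loss='soft_l1'); return c,r,s.x,np.abs(s.fun).max()
m=np.zeros(g.shape,np.uint8); m[170:275,262:368]=(g[170:275,262:368]>195)*255
print('disc',(m>0).sum(),fit(m,64))
# tab white line
p,d=arm.capture('wrist')
for (a,b) in [(290,238)]:
    for v in range(b-10,b+11,3): print(v,d[v,272:308:4].round(0), g[v,272:308:4])
for t in ['start_top','stop_top']:
    for r in arm.regions_of(t,'wrist')[:2]:
        print(t,r['score'],np.array(r['rect'])*[560,420,560,420],fit(r['pixels'].astype(np.uint8)*255,60))
```

```text
disc 3936 ((565.9633178710938, 166.40945434570312), 48.8644905090332, array([565.84994734, 166.34921594,  48.58993684]), np.float64(0.38287173600404145))
228 [418. 407. 406. 407. 406. 408. 406. 408. 403.] [124 200 209 210 209 199 103 209 208]
231 [419. 408. 409. 408. 406. 401. 397. 408. 404.] [123 191 209 197  86  13  14 195 206]
234 [420. 421. 407. 403. 399. 393. 387. 398. 411.] [121 131  86  14  12  14  21 124 207]
237 [422. 422. 400. 395. 388. 387. 386. 387. 412.] [ 75  71  14  13  19  41  51  73 210]
240 [425. 422. 391. 387. 389. 389. 388. 389. 413.] [102  78  21  39  54 143  62  54 209]
243 [439. 424. 390. 390. 389. 390. 390. 414. 413.] [157 119  43 153 186  66 101 202 210]
246 [441. 427. 393. 391. 392. 415. 415. 414. 415.] [156 122  64  63 132 205 210 209 210]
start_top 0.82 [145.6   175.518 176.176 199.71 ] ((517.4530639648438, -26.20038604736328), 20.870943069458008, array([517.27973109, -26.25735579,  19.83976705]), np.float64(1.3183011980691646))
stop_top 0.57 [277.312 186.312 356.384 260.694] ((567.5316772460938, 165.86289978027344), 52.621620178222656, array([566.69408511, 166.22145908,  51.23025534]), np.float64(2.169419082891892))
stop_top 0.47 [166.824 238.182 179.2   252.   ] ((595.1591796875, -18.403125762939453), 11.36439323425293, array([595.24674312, -18.29217771,  10.54842568]), np.float64(1.0180781781804011))
```

```bash
sleep 1
```

```text
(no output)
```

View pics/crop1.png

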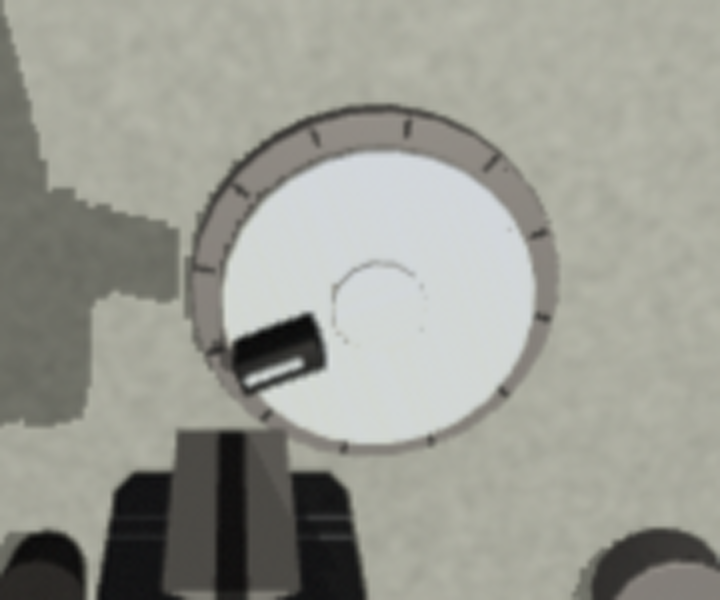

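Run:
```python
from h import *
P=[onz('wrist',220+a/4,150+b/4,86) for a,b in [(243,385),(303,363)]]
print(P); c=np.array([565.9,166.4])
for p in P: q=p[:2]-c; print(np.hypot(*q),np.degrees(np.arctan2(q[1],q[0])))
q=P[0]-P[1];print(np.degrees(np.arctan2(q[1],q[0])))
for a,b in [(403,128),(314,137),(240,190),(200,268),(213,351),(265,414),(344,447),(432,440),(503,393),(544,318),(540,233),(493,161)]:
    p=onz('wrist',220+a/4,150+b/4,54)[:2]-c; print(np.hypot(*p).round(1),np.degrees(np.arctan2(p[1],p[0])).round(1))
for t in ['dial_axis','dial_tab']:
  for r in arm.regions_of(t,'top')[:1]:
    m=r['pixels'].astype(np.uint8); u=np.argwhere(m).mean(0); print(t,r['score'],m.sum(),u)
# top: disc fit
p,d=arm.capture('top'); g=p.min(2); m=np.zeros(g.shape,np.uint8); m[190:237,194:244]=g[190:237,194:244]>150
h=cv2.convexHull(max(cv2.findContours(m,0,1)[0],key=cv2.contourArea))
(u,v),r=cv2.minEnclosingCircle(h); print(u,v,r,onz('top',u,v,64), cv2.fitEllipse(h))
```

```text
[array([584.64793957, 123.55921812,  86.        ]), array([577.31999831, 141.72621637,  86.        ])]
46.76342406366525 -66.36490033214986
27.188452693301944 -65.1634429439019
-68.03254931687059
54.3 172.7
55.0 -157.9
55.2 -127.7
57.0 -97.7
56.6 -67.8
56.5 -38.3
57.3 -8.3
58.1 21.6
57.3 50.4
56.5 80.2
55.7 110.6
56.1 140.6
dial_axis 0.7 1411 [212.03260099 218.39688164]Traceback (most recent call last):
  File "<stdin>", line 14, in <module>
cv2.error: OpenCV(4.12.0) /io/opencv/modules/imgproc/src/shapedescr.cpp:361: error: (-201:Incorrect size of input array) There should be at least 5 points to fit the ellipse in function 'fitEllipseNoDirect'
```

Tab at -68° world, axis about (564.5,166). Plan: lower the shut fingertip on the tab's CCW side with its pads radial, find contact, then push round in an arc.

```bash
cat >> h.py <<'E'
C=np.array([564.5,166.2]); A0=np.radians(-68)
def pose(phi,s,z,r=34):
    a=A0-phi; rad=np.array([np.cos(a),np.sin(a),0]); tan=np.array([-np.sin(a),np.cos(a),0])
    p=np.array([*C,z])+r*rad+s*tan
    y=-rad; x=np.array([0,0,-1.]); return p,np.column_stack([x,y,np.cross(x,y)])
E
python3 - <<'E'
from h import *
p,R=pose(0,32,130); arm.move_to(p,R)
def st(l):
    s=arm.read_state(); print(l,round(s['time_s'],2),np.round(s['position'],1),np.round(s['force'],2),np.round(s['joint_positions'][5],2))
st('above')
p,R=pose(0,32,73); print(arm.line_to(p,feed=60,f_stop=6)); st('down')
q,_=pose(0,13,73); print(arm.line_to(q,feed=12,f_stop=2.0)); st('contact')
P=np.array(arm.read_state()['position']); a=A0; print('s=',(P[:2]-C)@[-np.sin(a),np.cos(a)],'r',(P[:2]-C)@[np.cos(a),np.sin(a)])
p,d=save('scene','scene1.png')
E
```

```text
above 5.73 [607.1 146.7 131.5] [ 0.25 -0.42 -0.2 ] -1.78
False
down 6.83 [607.1 146.7  73.4] [ 1.23 -0.08  0.53] -1.78
True
contact 7.92 [593.9 141.3  72.8] [ 1.71 -0.17  1.06] -1.78
s= 17.980680840849004 r 34.070819559960874
```

```bash
python3 -c "
import cv2;i=cv2.imread('pics/scene1.png')[170:320,220:420];cv2.imwrite('pics/scene1c.png',cv2.resize(i,None,fx=4,fy=4))"
```

```text
(no output)
```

View pics/scene1c.png

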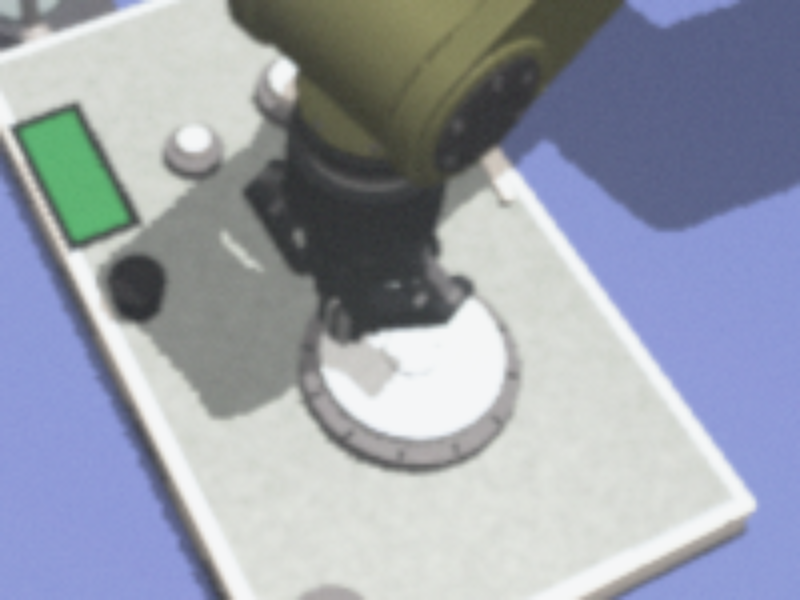

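Contact came at s≈18, against 17 expected, which agrees with the geometry. Now I'll push along the arc and log forces.

Run:
```python
from h import *
T0=arm.read_state()['time_s']
for ph in list(range(4,110,4)):
    p,R=pose(np.radians(ph),17,73)
    hit=arm.line_to(p,rot=R,feed=20,f_stop=13)
    s=arm.read_state(); a=A0-np.radians(ph)
    f=np.array(s['force'][:2]); print(ph,round(s['time_s'],2),'Ft',round(f@[-np.sin(a),np.cos(a)],1),'Fr',round(f@[np.cos(a),np.sin(a)],1),hit, np.round(s['position']-p,1))
    if hit: break
save('top','top2.png');p,d=save('scene','scene2.png')
i=cv2.imread('pics/scene2.png')[170:320,220:420];cv2.imwrite('pics/scene2c.png',cv2.resize(i,None,fx=4,fy=4))
```

```text
4 8.3 Ft 3.9 Fr -0.4 False [ 0.1  0.  -0.2]
8 8.58 Ft 2.3 Fr -0.7 False [-0.1  0.1 -0.1]
12 8.87 Ft -0.2 Fr 0.5 False [-0.2 -0.1 -0. ]
16 9.15 Ft -0.0 Fr 0.2 False [-0. -0.  0.]
20 9.43 Ft -0.3 Fr 0.3 False [0. 0. 0.]
24 9.72 Ft 0.7 Fr 0.8 False [0.1 0.  0. ]
28 10.0 Ft 0.7 Fr -0.8 False [0.1 0.  0.1]
32 10.28 Ft 2.4 Fr -1.6 False [0.3 0.1 0.1]
36 10.57 Ft 4.6 Fr -2.5 False [0.3 0.1 0.1]
40 10.85 Ft 1.7 Fr -1.0 False [ 0.  -0.   0.1]
44 11.13 Ft -0.3 Fr -0.6 False [-0.3 -0.1 -0.2]
48 11.42 Ft 0.0 Fr 0.0 False [-0.1 -0.  -0.1]
52 11.7 Ft 0.5 Fr 0.3 False [0. 0. 0.]
56 11.98 Ft -0.3 Fr -0.6 False [ 0.1 -0.   0. ]
60 12.27 Ft 1.0 Fr -0.1 False [0.2 0.  0. ]
64 12.55 Ft 2.5 Fr -2.1 False [ 0.3 -0.1  0.1]
68 12.83 Ft 3.4 Fr -3.2 False [ 0.3 -0.   0.1]
72 13.12 Ft 2.2 Fr -1.7 False [-0.   0.   0.1]
76 13.4 Ft 0.4 Fr 0.1 False [-0.3  0.1 -0.1]
80 13.68 Ft -1.1 Fr -0.2 False [-0.   0.  -0.1]
84 13.97 Ft -0.1 Fr 0.2 False [ 0. -0.  0.]
88 14.25 Ft -0.5 Fr -0.1 False [ 0.1 -0.  -0. ]
92 14.53 Ft 0.9 Fr -0.6 False [ 0.1 -0.1  0. ]
96 14.82 Ft 2.0 Fr -0.9 False [ 0.1 -0.2  0. ]
100 15.1 Ft 3.0 Fr -0.7 False [ 0.1 -0.1  0. ]
104 15.38 Ft 0.8 Fr 0.1 False [ 0.   0.1 -0. ]
108 15.67 Ft -0.3 Fr -0.1 False [0.  0.2 0. ]
```

```bash
sleep 1
```

```text
(no output)
```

View pics/scene2c.png

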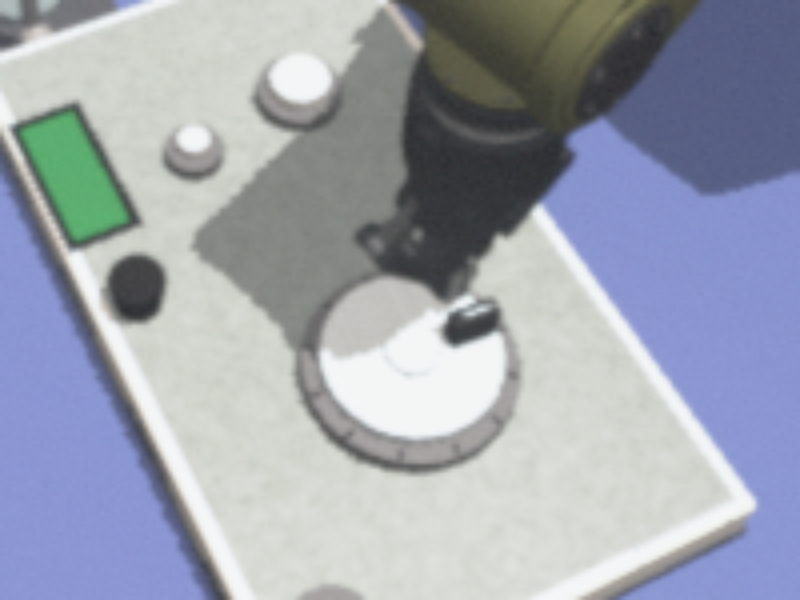

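Four detent cycles show in the log (force peaks near 4, 36, 68 and 100°), and the tab now stands ahead of the finger. I'll back off, lift, and check with the wrist camera.

Run:
```python
from h import *
p,R=pose(np.radians(108),27,73); arm.line_to(p,feed=60)
p[2]=150; arm.line_to(p,feed=120)
R=np.array([[0,0,1],[0,1,0],[-1,0,0.]])
arm.move_to([500,120,300],R)
p,d=save('wrist','wrist3.png')
i=cv2.imread('pics/wrist3.png');cv2.imwrite('pics/w3c.png',cv2.resize(i[150:300,220:400],None,fx=4,fy=4,interpolation=cv2.INTER_CUBIC))
for t in ['dial_tab','start_top']:
    for r in arm.tip_of(t,'wrist')[:1]:
        u,v=r['centre'][0]*560,r['centre'][1]*420; q=onz('wrist',u,v,75 if t=='dial_tab' else 60)
        print(t,r['score'],q,np.degrees(np.arctan2(q[1]-166.4,q[0]-565.9)))
u,v=160,187
print(d[180:200:4,148:176:4]); s=arm.read_state(); print(s['time_s'],s['force'])
```

```text
dial_tab 0.75 [541.96758196  88.36983678  75.        ] -107.05115717199698
[[389.58353 388.83032 388.27292 387.9886  389.2621  388.1017  397.3877 ]
 [391.49002 390.0844  390.65924 390.07758 390.2445  390.76923 392.01627]
 [392.79044 391.7282  391.80707 390.9092  392.36157 389.9798  391.57663]
 [392.41403 393.10196 392.43726 392.12952 392.52838 393.92664 392.9442 ]
 [394.80005 395.29834 395.24695 394.9753  396.15314 395.98734 397.97253]]
18.3833 [-0.26609129  0.59590122  0.3099481 ]
```

```bash
sleep 1
```

```text
(no output)
```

View pics/w3c.png

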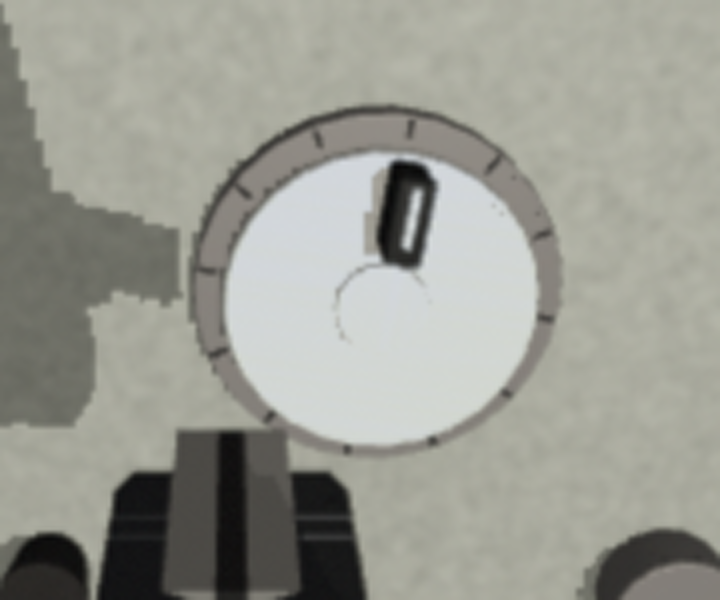

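View pics/wrist3.png

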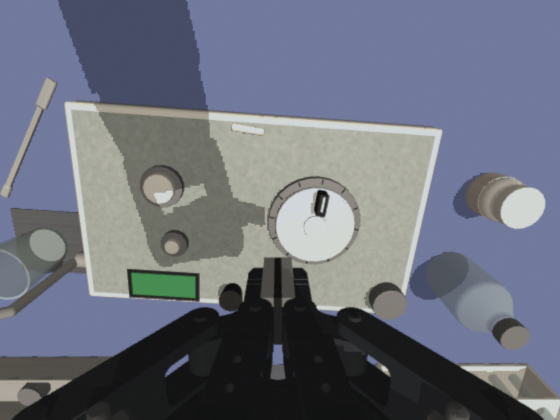

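The tab now points at the tick four clicks on (about 173° world), crop px (408,200). The network's tab hit at -107° is a false find: the picture shows the tab elsewhere. Next, the start key: the fit gives about (516,-26.5).

Run:
```python
from h import *
R=np.array([[0,0,1],[0,1,0],[-1,0,0.]])
K=[516,-26.5]
arm.move_to([*K,110],R)
arm.line_to([*K,70],feed=60)
f0=arm.read_state()['force'][2]
h=arm.line_to([*K,40],feed=10,f_stop=1.8); s=arm.read_state(); print('touch',h,s['position'][2],s['force'][2]-f0)
z0=s['position'][2]
for k in range(12):
    h=arm.line_to([*K,s['position'][2]-1],feed=10,f_stop=25)
    s=arm.read_state(); print(round(s['time_s'],2),round(s['position'][2]-z0,2),np.round(s['force'],1))
    if s['force'][2]-f0>12 or h: break
arm.pause(0.3); s=arm.read_state(); print(s['position'],s['force'])
save('scene','scene4.png')
i=cv2.imread('pics/scene4.png')[140:260,220:360];cv2.imwrite('pics/s4c.png',cv2.resize(i,None,fx=5,fy=5))
```

```text
touch True 60.57978516927139 2.1058195793930548
21.68 -0.98 [-1.2 -0.2  2.7]
21.93 -1.95 [ 0.1 -0.   3.5]
22.18 -2.93 [-0.3  0.2  4.3]
22.43 -3.9 [ 0.  -0.1  5.5]
22.68 -4.59 [-1.6 -0.4  9.3]
22.93 -4.72 [-5.1  0.7 18. ]
[516.14853546 -26.5187802   55.8526484 ] [-4.9884077   0.59292338 15.62557635]
```

```bash
sleep 1
```

```text
(no output)
```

View pics/s4c.png

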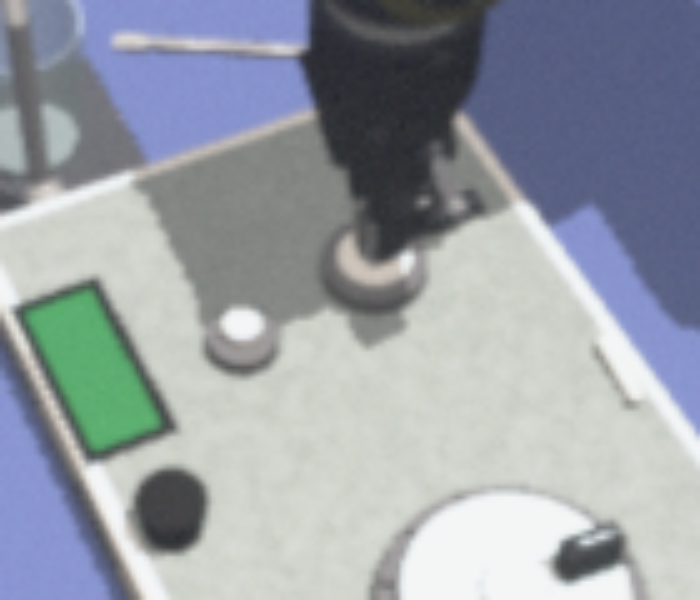

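The key bottomed: linear spring up to about 5.5 N, then a stiff rise to 15–18 N. I'll release in steps with averaged force to confirm the full stroke, then retreat and check.

Run:
```python
from h import *
K=[516,-26.5]
for z in [56,57,58,59,60,61,62,63,64,65,67]:
    arm.line_to([*K,z],feed=15); F=[]
    for _ in range(10): arm.pause(0.02); s=arm.read_state(); F.append(s['force'][2])
    print(round(s['position'][2],2),round(np.mean(F),2))
arm.line_to([*K,160],feed=120)
R=np.array([[0,0,1],[0,1,0],[-1,0,0.]])
arm.move_to([480,120,300],R); arm.pause(0.3)
save('wrist','wrist5.png'); save('top','top5.png'); s=arm.read_state(); print(s['time_s'],s['force'])
```

```text
56.05 5.36
56.96 4.06
58.0 3.55
58.98 3.25
59.97 2.61
60.93 1.99
61.93 1.37
62.94 0.1
63.97 0.06
64.99 0.16
66.97 0.09
30.05 [-0.30071618  1.06432548  0.37876687]
```

```bash
sleep 1
```

```text
(no output)
```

View pics/wrist5.png

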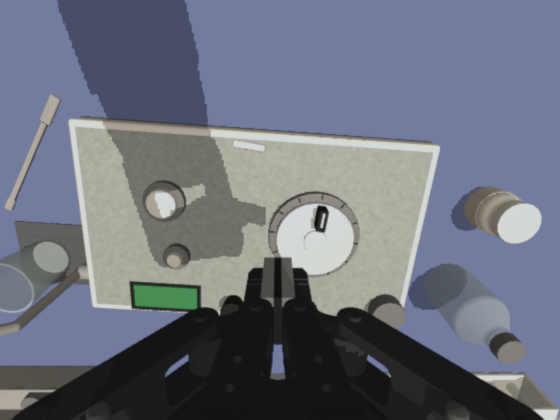

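View pics/top5.png

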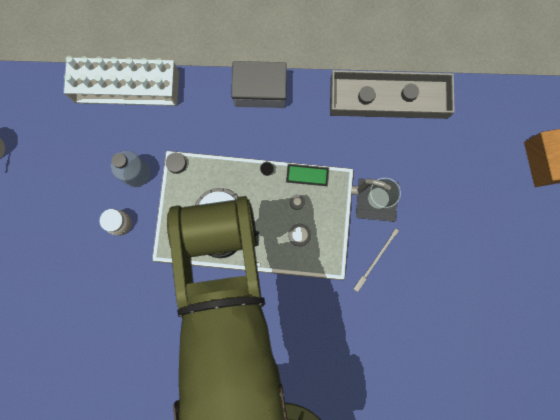

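The key lost contact at about 62–62.5 mm and bottomed at about 56, which is the full 6 mm. The tab is still at the fourth tick (px (321,219)), both keys are up, and the loose things are where they were. Handing in.

Run:
```python
from h import *
arm.hand_in()
```

```text
the job is handed in; nothing more can be done
```

I turned the dial four clicks clockwise with the shut fingertip, pressed the start key fully down, let it come up and handed the job in. It reports no verdict. The last clock reading was 30 s of the 58 s allowed.

- **Dial:** four click cycles showed in the force log, with the largest logged force about 5 N against the 20 N limit. Wrist pictures after the turn and after the press show the tab at the fourth tick clockwise of its start.
- **Start key:** it went from first contact at about 62–62.5 mm down to a hard stop at about 56 mm, so the full 6 mm stroke. The force at the stop was 15–18 N, with about 5 N sideways. The finger then lifted clear, and the key looks up in the last pictures.
- **Everything else:** the stop key was not touched, and the loose things look unmoved in the last wrist and top pictures. I compared these by eye only. In the last top picture the arm hides most of the dial and the stirring bar, so those rest on the wrist picture.
- **Checks that disagreed:**
  - The tab network's find after the turn (-107°) was false; the picture shows the tab at about 173°.
  - The cameras differed by up to about 5 mm on the dial's x position. I used a value in between, and the contact at the tab agreed with it to about 1 mm.

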